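# Wedge the sprung catch and take the clock movement off its stand

### The arm

A 7-joint arm with a two-finger parallel gripper is mounted at the origin on the work surface. World frame = base frame: x ahead of the robot, y to its left, z up, the work surface at z = 0. Lengths are in mm, angles in rad, forces in N, time in s.
With the tool pointing down it reaches from about 400 to 850 mm from the base axis. Payload 4.4 kg.
Tool frame: the origin (TCP) lies midway between the tips of the shut fingers; the grasp point (between the pads) lies 19 mm behind it; z points along the fingers, y is the direction in which the jaws open and shut (so a half turn about z gives the same grasp; the last joint's range is limited). The gripper opens to 94 mm and grips with 3 to 60 N. Pads are 16 mm wide; open, the fingers measure 119 mm over their backs; the gripper's body (75 mm by 177 mm) begins 78 mm behind the grasp point.
Start: joints at [1.132, 0.628, 0.038, 1.517, -0.027, 0.996, -0.02], TCP at [236.776, -605.356, 178.278] pointing down, gripper open.
Joint ranges: [-3.06, 3.06], [-0.37, 2.12], [-1.25, 1.32], [0.18, 2.47], [-1.1, 4.24], [0.23, 1.98], [-2.94, 2.94]. Speed limits (rad/s): [2.57, 2.57, 3.14, 3.14, 3.14, 3.14, 3.14].

### API

Orientations are given as a unit quaternion [x, y, z, w].
In Python, from plant import arm, cams, models gives the robot as it stands. Calls block until the motion is done:
- arm.goto(position, orientation): joint-space move of the TCP to a pose.
- arm.servo_line(position, attitude=None, feed=150, stop_force=None): straight line of the TCP; attitude=None keeps the orientation; feed is the mean speed in mm/s. With stop_force (N) it stops when the force on the tool has changed by that much, and returns True; else False.
- arm.set_joints(angles): joint-space move.
- arm.open_gripper() and arm.close(): open the fingers fully, or close them until they stop; the grip force is fixed at half the most.
- arm.wait(seconds).
- arm.inverse_kinematics(position, orientation): joint angles nearest the present ones, or None.
- cams.snapshot(name): name is "scene" or "top" or "wrist"; returns a dict with "frame" (480x640x3 uint8, red, green, blue), "fx", "fy", "cx", "cy" (pixels), "rvec" (rotation vector, rad) and "tvec" (3), from world to camera coordinates, as OpenCV has them; the wrist camera has in their place "hand_eye" (4x4, takes a point from camera to tool coordinates, whose origin is the TCP and whose axes are the flange's). Camera axes: x right, y down, z forward; pixel columns grow to the right and rows downward; lengths in mm; the calibration is good to about 2 mm. A picture is of the moment at which its call begins: read the wrist's pose just before it. There is no depth.
A pose or a line that the arm cannot do raises arm.PlanningError and nothing moves.
- arm.sign_off(): hands the job in, once; it reports no verdict.
Trained networks look in a picture, given as the dict that the camera call returned (one of the last four; its "shot" number tells which), for a name from the list of things; names that differ only in an ending like _2 or _b are one class to them, and where a whole thing is asked for, a point or a joint stands for the part that bears it (a point fixed in the world has none). Each returns a list of dicts, best first, with "conf" (0 to 1); they miss things now and then, are a little off and sometimes report something else, mostly with a low value. They report only what shows in the picture. A call takes as long as a camera call. They do not tell look-alikes from the thing itself.
- models.look_for(picture, target): "at" ([x, y, z] in mm, in world coordinates, good to about 4 mm: the middle of the surface that is visible of it).
- models.regions_of(picture, target): "pixels" (480x640 bool, what is visible of it).
Readings, each from a call of its own:
- arm.read_clock(): time.
- arm.read_joints(): joint angles.
- arm.read_qd(): joint speeds.
- arm.read_effort(): joint torques, N m.
- arm.read_tcp_pos(): TCP position.
- arm.read_ee_rot(): TCP orientation.
- arm.read_force(): force on the tool from outside, world axes, zero at the start.
- arm.read_torque(): the same for the moment, N m.
- arm.read_grip_width(): finger opening in mm.
Only numpy, scipy, OpenCV 4.12 (cv2) and the standard library are available. Lean on these libraries where they do the work, as an engineer would, in place of code of your own. Each camera call takes 0.05 s, during which the arm holds its last target.

### The job

Slide the wooden wedge along the outside of the stand's rail, between the rail and the upright steel pin, and drive it home so that it alone keeps the sprung catch clear of the channel. Then draw the clock movement on its carrier plate out of the channel and set it down flat and upright, not dropped, in the shallow wooden tray. Leave the wedge holding the catch open, and leave the other things on the bench where they are.

Things in the scene. Friction and masses are not known exactly. Their poses are not given: they have to be found in the camera images.
- stand: Fixed stand, grey base plate 12 mm thick (x -110..90, y -65..120 mm). Origin on the bench plane under the centre of the channel's open mouth; x runs into the channel, y across to the catch side, z up. Dark rails at x 0..88, inner faces y +-33.5, outer +-49.5 mm, 15 mm high above the plate; their lips overhang the carrier, so it only slides out to -x until its centre passes x = -38 mm.
- lane (a point): Entry of the wedge's lane, on the plate's top at the front end of the +y rail's outer face (stand x 0, y 49.5, z 12 mm); axes as the stand. The lane runs along +x with the rail on its -y side; an end stop 22 mm high closes it at x = 74 mm. A fixed spring housing 26 mm high stands at x -13..21, y 51.5..67.5 mm from here.
- catch (a joint): Sprung catch, slides along the stand's +y; 0 = closed, up to 0.0165 m. Its steel nose (12 x 12 mm, 18 mm high, just in front of the mouth) blocks the channel and is clear of the carrier plate from about 0.011 m. Spring about 1.5 N closed, 3 N at 0.013 m; it snaps shut if not held.
- catch_pin (a point): Upright steel pin of the catch, 12 mm diameter, top 30 mm above the plate; the point is on its axis 15 mm above the plate, at x = 8, y = 68.5 mm of the stand when closed; moves with the catch. From the rail's outer face to the pin the gap is 13 mm when closed.
- wedge_heel (a point): Loose wooden wedge lying flat, 110 mm long, 24 high, 55 g. Point: centre of its parallel heel (54 long, 26 wide), half-way up; x points to the tip, 83 mm ahead; end face 27 mm behind. -y side straight over the full length; +y side tapers to 8 mm at the tip over the last 56 mm. Straight side to the rail, it opens the catch 13 mm once the tip is 56 mm past the pin's axis; driving takes 3 to 10 N.
- movement (a point): Brass clock movement on a steel carrier plate 70 (x) x 64 (y) x 8 mm, 350 g in all. Point: over the plate's centre, 30 mm above its underside. Two upright brass plates, 46 long (x), 40 mm over their outsides (y), 8 to 52 mm above the underside: grip across y above the rails. Starts in the channel, parallel to the stand, centre 36 mm in from the mouth, 1.5 mm side play.
- tray: Fixed shallow wooden tray with a green floor, 150 (x) x 140 (y) mm outside, 14 mm high, walls and floor 5 mm. Origin under its centre, on the bench.
- jar: Bystander: amber glass jar, 44 mm wide, 55 mm high; origin under it.
- block: Bystander: plain wooden setting block 75 x 30 x 22 mm, no taper; origin under it.
- gear: Bystander: brass gear wheel lying flat, 56 mm across, arbor 24 mm high; origin under it.
- driver: Bystander: small screwdriver, 130 mm long, lying on the bench.
- key: Bystander: brass winding key lying on the bench, 50 mm long, 12 mm high.
- weight: Bystander: brass clock weight, 44 mm across, 76 mm high; origin under it.
- cup: Bystander: small white bowl, 64 mm across, 30 mm high; origin under it.
Not all that is in view belongs to the job. What is shaped like the part that bears wedge_heel but green is not meant.

How it is judged (in metres and radians):
On the way, in this order (a step that is already met when the one before it is completed fails the run):
1. the wedge alone, not touched by the robot, holds the catch open by 11 mm or more while the movement is still in the channel (value of joint catch above 0.011 m and x of wedge_heel in the frame of stand above -0.06 m and y of wedge_heel in the frame of stand between 0.05 and 0.08 m and contact force between each of the arm, the fingers and wedge below 0.1 N and x of movement in the frame of stand above 0.02 m), for 0.2 s.
2. the carrier has been drawn out of the channel past the propped catch (value of joint catch above 0.011 m and x of movement in the frame of stand below -0.036 m).
At the end, for the whole second after the job is handed in: The carrier stands upright (within 0.08 rad) and at rest flat on the tray's floor, its centre within 50 mm of the tray's centre along each side; the wedge still lies in its lane beside the rail and holds the catch open by 11 mm or more (value of joint catch above 0.011 m and x of wedge_heel in the frame of stand above -0.06 m and y of wedge_heel in the frame of stand between 0.05 and 0.08 m and x of movement in the frame of tray between -0.05 and 0.05 m and y of movement in the frame of tray between -0.05 and 0.05 m and z of movement in the frame of tray between 0.03 and 0.039 m and angle between movement's own z axis and vertical below 0.08 rad and linear speed of carrier below 0.02 m/s); the robot touches nothing.
It fails at once if the carrier is let go more than about 20 mm above the tray floor (height (world z) of movement above 0.057 m and contact force between the fingers and carrier below 0.02 N and x of movement in the frame of stand below -0.04 m).
It fails at once if the carrier is tipped over (angle between movement's own z axis and vertical above 0.7 rad).
It fails at once if one of the other things on the bench is displaced by more than 30 mm (distance of any of jar, block, gear, driver, key, weight, cup from where it was at the start of the episode above 0.03 m).
It also fails if it takes over 72 s, if anything falls off the work surface, if the arm or the gripper's body presses on something with over 40 N, if the wrist force passes 120 N, or if a joint passes its speed limit or range.

## Working session

There is one attempt and no reset: what is moved stays moved. The work goes in short steps, each a Python script; the robot and the scene stay as the last script left them, time stands still between calls to the robot, and variables do not carry over. Pictures are saved under pics/ and viewed, and the job is handed in when it is done.

```bash
ls; mkdir -p pics
python3 - <<'E'
from plant import arm,cams,models
import cv2
for n in ["scene","top","wrist"]:
    p=cams.snapshot(n); cv2.imwrite(f"pics/{n}0.png",p["frame"][:,:,::-1])
    print({k:v for k,v in p.items() if k!="frame"})
print(arm.read_clock(),arm.read_ee_rot(),arm.read_tcp_pos(),arm.read_grip_width())
E
```

```text
pics
{'fx': 593.6523513096664, 'fy': 593.6523513096664, 'cx': 318.6677458034787, 'cy': 237.37397956901194, 'rvec': array([ 0.76682917,  2.37363957, -1.30423297]), 'tvec': array([ 464.26678458, -127.09406467, 1426.57968075]), 'shot': 1}
{'fx': 450.9890070082097, 'fy': 450.9890070082097, 'cx': 325.9115756573678, 'cy': 241.2882069330008, 'rvec': array([ 2.16745373, -2.15012643,  0.16326483]), 'tvec': array([  -6.6462628 ,  589.25307219, 1053.62755656]), 'shot': 2}
{'fx': 412.39484360289947, 'fy': 412.39484360289947, 'cx': 317.7727690654628, 'cy': 236.9912713661764, 'hand_eye': array([[ 2.52979833e-04, -9.57923387e-01, -2.87023903e-01,
         8.29028589e+01],
       [ 9.99999567e-01, -1.48186265e-05,  9.30845236e-04,
        -7.66714769e-01],
       [-8.95931721e-04, -2.87024014e-01,  9.57922968e-01,
        -2.06349161e+02],
       [ 0.00000000e+00,  0.00000000e+00,  0.00000000e+00,
         1.00000000e+00]]), 'shot': 3}
0.15 [ 9.82678736e-01  1.85316031e-01 -9.90642927e-05 -6.79330034e-04] [ 236.64572535 -604.83981172  177.60734466] 94.1693985347731
```

View pics/scene0.png

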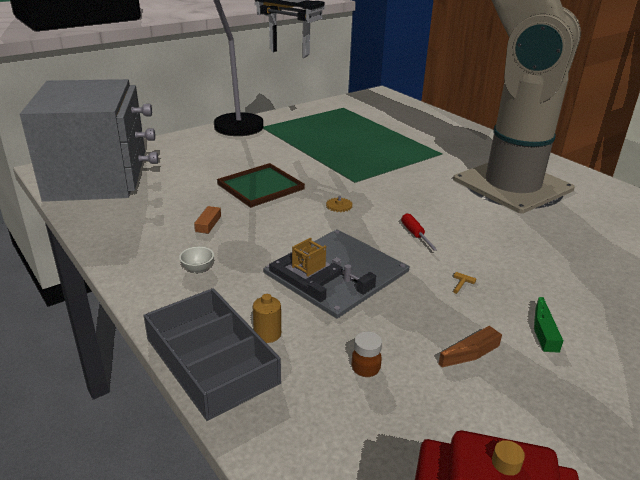

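View pics/top0.png

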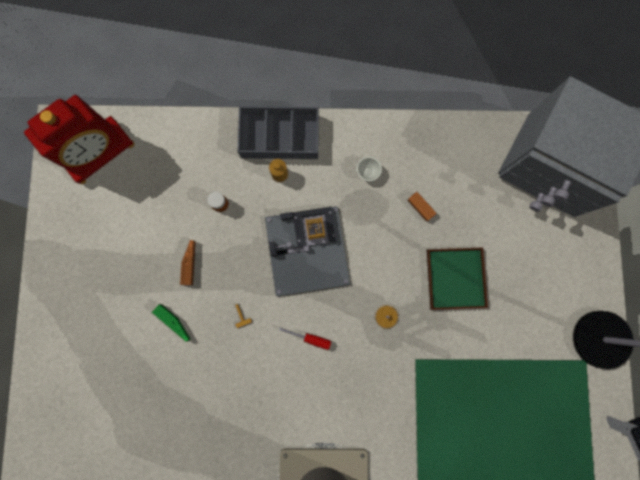

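View pics/wrist0.png

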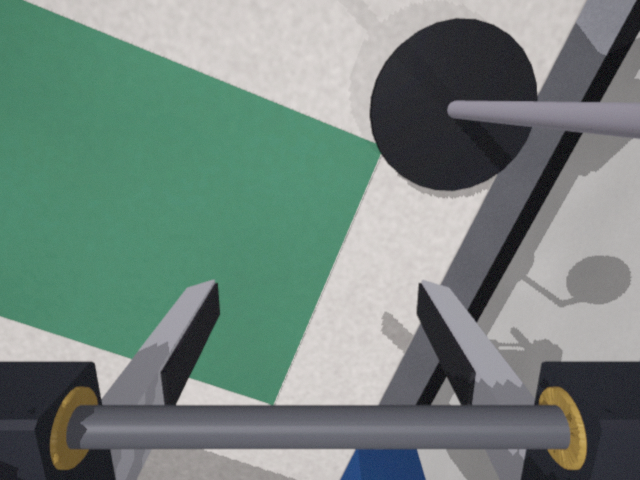

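The wedge candidates in the top view are the brown tapered piece at (189,264), the green look-alike at (172,322), and the brown untapered block at (422,206). I choose (189,264) and will check it in a crop.

```bash
cat > h.py <<'E'
from plant import arm,cams,models
import cv2, numpy as np
from scipy.spatial.transform import Rotation as R
def ext(p, tcp=None, rot=None):
    if 'rvec' in p:
        return cv2.Rodrigues(p['rvec'])[0], np.array(p['tvec'],float)
    T=np.eye(4); T[:3,:3]=R.from_quat(rot).as_matrix(); T[:3,3]=tcp
    M=np.linalg.inv(T@p['hand_eye']); return M[:3,:3],M[:3,3]
def unproj(p,uv,z,E=None):
    Rm,t=E if E else ext(p); uv=np.atleast_2d(uv).astype(float)
    d=np.c_[(uv[:,0]-p['cx'])/p['fx'],(uv[:,1]-p['cy'])/p['fy'],np.ones(len(uv))]@Rm
    c=-Rm.T@t; return c+d*((z-c[2])/d[:,2])[:,None]
def proj(p,X,E=None):
    Rm,t=E if E else ext(p); Y=np.atleast_2d(X)@Rm.T+t
    return np.c_[Y[:,0]/Y[:,2]*p['fx']+p['cx'],Y[:,1]/Y[:,2]*p['fy']+p['cy']]
def wrist():
    t,r=np.array(arm.read_tcp_pos()),np.array(arm.read_ee_rot())
    p=cams.snapshot('wrist'); return p,ext(p,t,r)
def save(p,name,box=None,s=1):
    f=p['frame'][:,:,::-1]
    if box: f=f[box[1]:box[3],box[0]:box[2]]
    cv2.imwrite(f'pics/{name}.png',cv2.resize(f,None,fx=s,fy=s,interpolation=cv2.INTER_CUBIC))
def down(yaw):  # tool x axis at angle yaw, z down
    return (R.from_euler('z',yaw)*R.from_euler('x',np.pi)).as_quat()
E
python3 - <<'E'
from h import *
p=cams.snapshot('top')
save(p,'top_st',(250,190,370,310),5); save(p,'top_w',(130,220,250,340),5)
print("plate",unproj(p,[[265,212],[338,207],[349,287],[275,295]],12).round(0).tolist())
print("mov",unproj(p,[[316,229]],50).round(0))
print("wedge",unproj(p,[[189,264]],24).round(0))
print("tray",unproj(p,[[457,279]],14).round(0))
for n in ['wedge_heel','movement','tray','catch_pin','stand','block','jar','gear','driver','key','weight','cup']:
    print(n,[(np.round(d['at']).tolist(),round(d['conf'],2)) for d in models.look_for(p,n)])
E
```

```text
plate [[666.0, 151.0, 12.0], [680.0, -32.0, 12.0], [480.0, -60.0, 12.0], [460.0, 121.0, 12.0]]
mov [[618.  22.  50.]]
wedge [[533. 330.  24.]]
tray [[ 502. -326.   14.]]
wedge_heel [([529.0, 333.0, 25.0], 0.7), ([399.0, 366.0, 24.0], 0.64)]
movement [([618.0, 26.0, 16.0], 0.57)]
tray [([503.0, -327.0, 4.0], 0.64)]
catch_pin [([576.0, 82.0, 19.0], 0.5), ([685.0, -237.0, 21.0], 0.3), ([354.0, 25.0, 20.0], 0.17)]
stand [([559.0, 53.0, 13.0], 0.57), ([621.0, 27.0, 18.0], 0.38)]
block [([686.0, -240.0, 23.0], 0.72)]
jar [([557.0, 52.0, 14.0], 0.73), ([687.0, 260.0, 54.0], 0.57)]
gear [([410.0, -151.0, 4.0], 0.83)]
driver [([354.0, 25.0, 23.0], 0.77)]
key []
weight [([758.0, 113.0, 66.0], 0.63)]
cup [([788.0, -110.0, 20.0], 0.71), ([558.0, 54.0, 12.0], 0.27), ([528.0, 332.0, 28.0], 0.22)]
```

View pics/top_st.png

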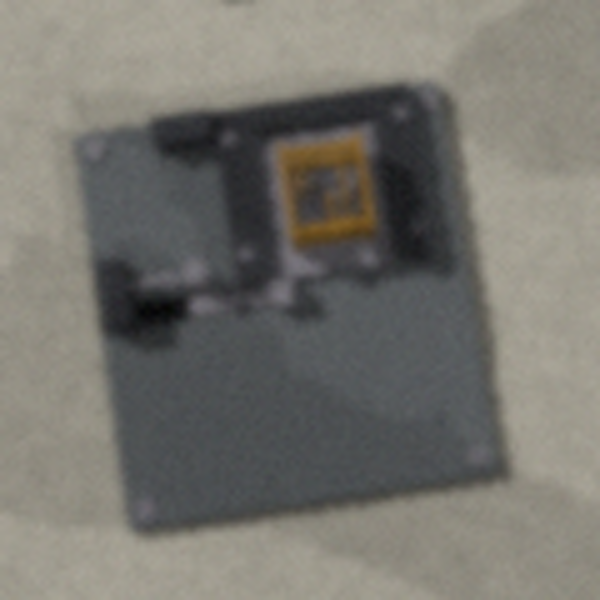

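View pics/top_w.png

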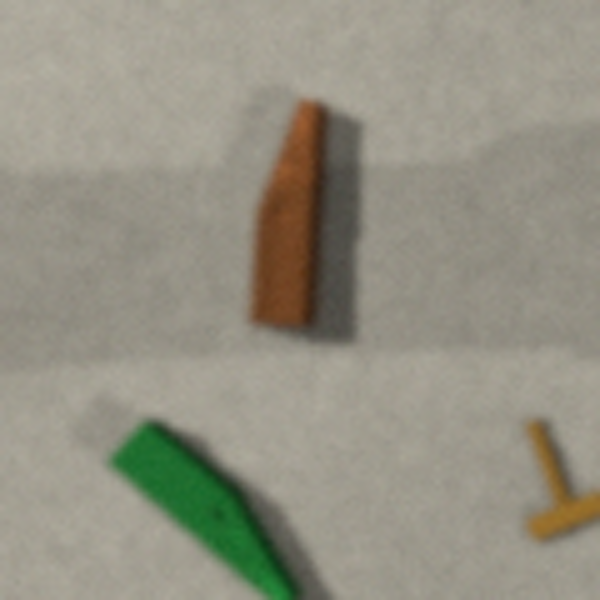

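The crop confirms it: the brown piece at crop (285,220) tapers on its left (+y) side, its tip points to +x (away from the robot), and its straight side is on the right. The stand's mouth faces the robot, with a yaw of about 0.1. Next I take wrist close-ups.

Run:
```python
from h import *
import pickle
arm.goto([500,40,190],down(0.1))
p,E=wrist(); save(p,'w_st'); pickle.dump((p,E),open('w_st.pkl','wb'))
arm.goto([470,325,170],down(0))
p,E=wrist(); save(p,'w_we'); pickle.dump((p,E),open('w_we.pkl','wb'))
print(arm.read_clock())
```

```text
4.4833
```

View pics/w_st.png

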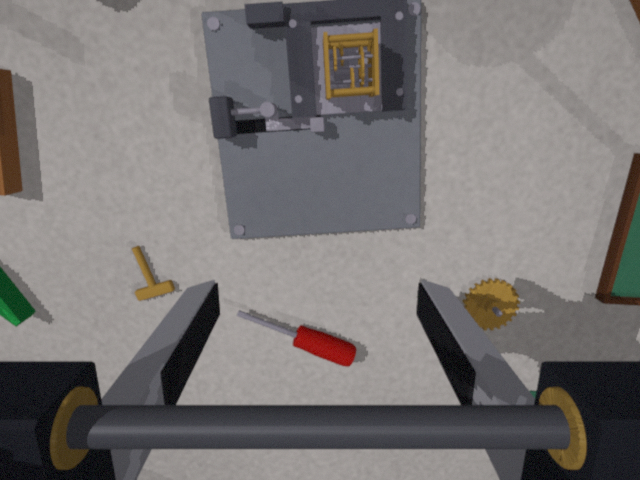

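View pics/w_we.png

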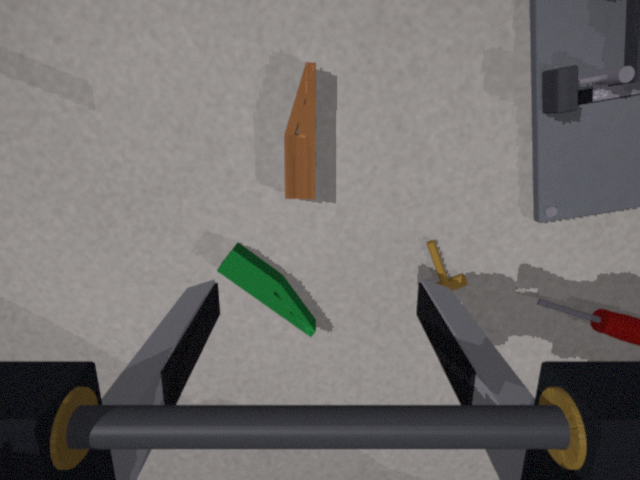

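The stand view shows the plate's corners near (204,12), (232,238) and (422,228), the pin at (267,108), the nose at (317,125) and the movement at (352,65). In the wedge view the wedge's top face runs from the tip at (312,63) to the heel end at (286..316,198).

Run:
```python
from h import *
import pickle
p,E=pickle.load(open('w_st.pkl','rb')); save(p,'c_st',(190,0,440,250),3)
q,F=pickle.load(open('w_we.pkl','rb')); save(q,'c_we',(260,50,360,210),3.7)
pl=unproj(p,[[204,12],[232,239],[422,228.5]],12,E); print(pl.round(1))
print("wedge top", unproj(q,[[308,63],[316,63],[286,134],[286,198],[316,198]],24,F).round(1))
```

```text
[[654.1 149.9  12. ]
 [457.8 118.8  12. ]
 [486.5 -63.6  12. ]]
wedge top [[592.1 330.2  24. ]
 [592.1 323.9  24. ]
 [537.6 348.9  24. ]
 [483.7 350.2  24. ]
 [483.6 324.2  24. ]]
```

View pics/c_st.png

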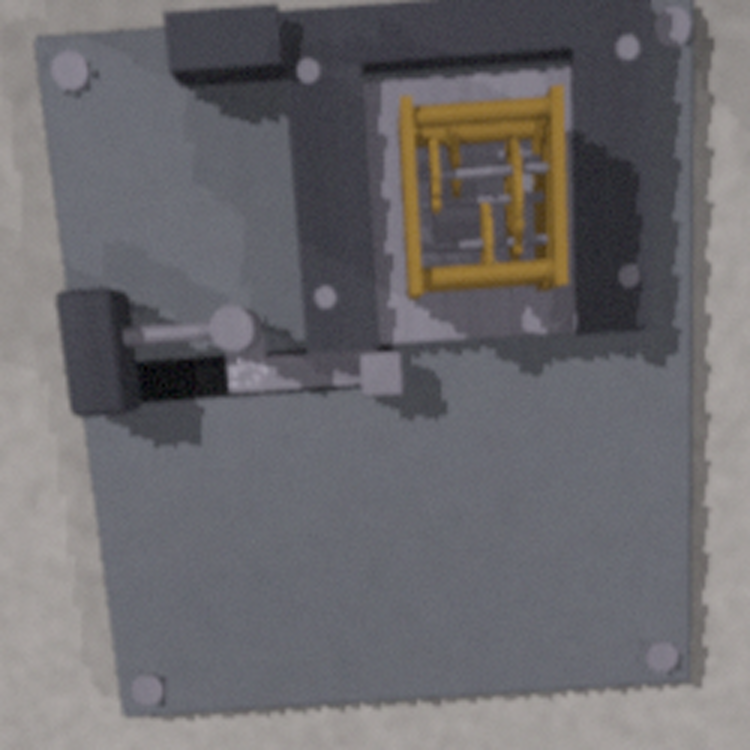

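View pics/c_we.png

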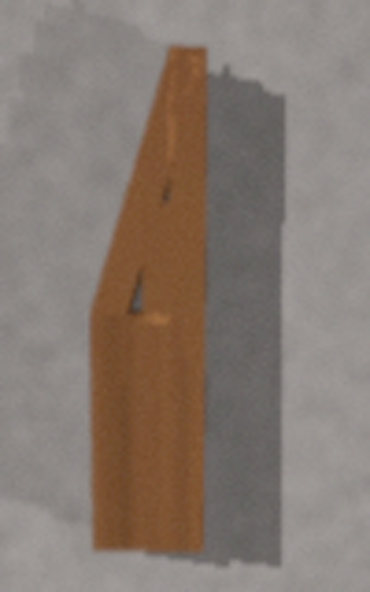

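Run:
```python
from h import *
import pickle
p,E=pickle.load(open('w_st.pkl','rb')); q,F=pickle.load(open('w_we.pkl','rb'))
c=lambda a:(np.array(a)/3+[190,0])
W=[];S=[]
for uv,z,s in [((37,36),12,(90,120)),((123,716),12,(-110,120)),((690,685),12,(-110,-65)),((233,329),42,(8,68.5)),((305,352),27,(0,49.5)),((643,330),27,(0,-49.5))]:
    W.append(unproj(p,c(uv),z,E)[0][:2]);S.append(s)
W=np.array(W);S=np.array(S,float)
def fit(W,S):
    mw,ms=W.mean(0),S.mean(0);A=(S-ms).T@(W-mw)
    yaw=np.arctan2(A[0,1]-A[1,0],A[0,0]+A[1,1]);r=np.array([[np.cos(yaw),-np.sin(yaw)],[np.sin(yaw),np.cos(yaw)]])
    o=mw-r@ms; return yaw,o,((W-o)@r-S).round(1)
print(fit(W,S)); print(fit(W[:3],S[:3]))
yaw,o,_=fit(W,S); r=np.array([[np.cos(yaw),-np.sin(yaw)],[np.sin(yaw),np.cos(yaw)]])
print("nose",((unproj(p,c((381,373)),30,E)[0][:2]-o)@r).round(1))
print("movtop",((unproj(p,c((484,190)),64,E)[0][:2]-o)@r).round(1))
print("2nd view pin,corner",((unproj(q,[[711-0,74]],42,F)[:,:2]-o)@r) if 0 else "", ((unproj(q,[[540,221]],12,F)[:,:2]-o)@r).round(1))
# draw model
f=p['frame'][:,:,::-1].copy()
def dr(box,z):
    x0,x1,y0,y1=box
    P=np.array([[x0,y0],[x1,y0],[x1,y1],[x0,y1]])@r.T+o
    u=proj(p,np.c_[P,np.full(4,z)],E); cv2.polylines(f,[(u*8).round().astype(np.int32)],True,(0,0,255),1,cv2.LINE_AA,3)
dr((-110,90,-65,120),12); dr((0,88,33.5,49.5),27); dr((0,88,-49.5,-33.5),27); dr((-13,21,101,117),38); dr((13,59,-20,20),64)
cv2.imwrite('pics/ov.png',cv2.resize(f[0:250,190:440],None,fx=3,fy=3))
t=cams.snapshot('top')
print("tray", unproj(t,[[427,248],[485,247.5],[488,309],[429,310]],14).round(1))
save(t,'tr',(415,235,505,325),6)
```

```text
(np.float64(0.1606602502997718), array([584.90765986,  20.00169533]), array([[-0.8, -1.5],
       [ 0.8, -1.2],
       [-0.2,  0.1],
       [-0.4, -0.4],
       [ 0.3,  0.3],
       [ 0.3,  2.6]]))
(np.float64(0.15756753915465196), array([584.79585278,  18.98167578]), array([[-0.9, -0.2],
       [ 0.7, -0.6],
       [ 0.2,  0.8]]))
nose [-6.8 28.5]
movtop [36.4  0. ]
2nd view pin,corner  [[-107.9  118.7]]
tray [[ 578.3 -253.9   14. ]
 [ 580.8 -399.    14. ]
 [ 429.2 -400.2   14. ]
 [ 425.8 -255.2   14. ]]
```

View pics/ov.png

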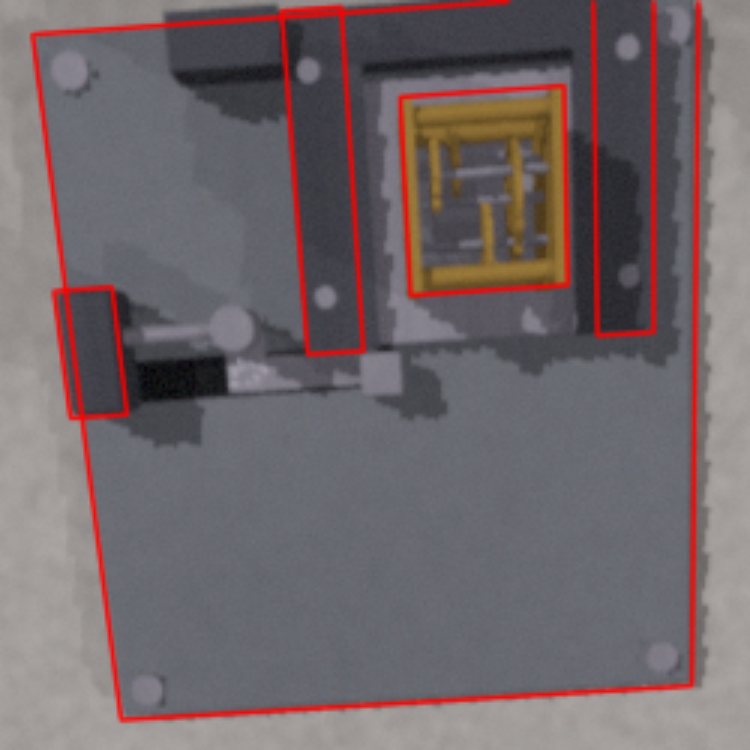

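View pics/tr.png

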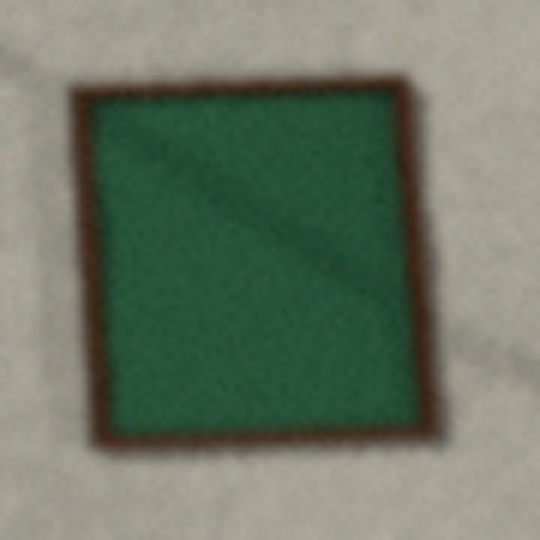

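Checks agree: the stand fits with origin (584.9,19.7) and yaw 0.16, with residuals of 1–2 mm. The movement comes out at stand (36.4,0), as expected. The tray measures about 145–150 mm across, centred at (503.5,-327). The wedge measures 108.5 x 26. Now I grasp the wedge at the rear of its heel.

```bash
cat >> h.py <<'E'
YAW=0.160; O=np.array([584.9,19.8])
def st(x,y,z):
    c,s=np.cos(YAW),np.sin(YAW); return [O[0]+c*x-s*y,O[1]+s*x+c*y,z]
def inv(P):
    d=np.asarray(P)[...,:2]-O; c,s=np.cos(YAW),np.sin(YAW)
    return np.stack([c*d[...,0]+s*d[...,1],-s*d[...,0]+c*d[...,1]],-1)
E
python3 - <<'E'
from h import *
arm.goto([497.5,337,60],down(-0.003))
arm.servo_line([497.5,337,5],feed=120,stop_force=8)
arm.close(); print(arm.read_grip_width(),arm.read_tcp_pos())
p,E=wrist(); save(p,'grip')
arm.servo_line([497.5,337,90],feed=150)
arm.goto(st(-123,64,70),down(YAW))
print(arm.read_grip_width(),arm.read_force())
p,E=wrist(); save(p,'pre'); 
import pickle; pickle.dump((p,E),open('pre.pkl','wb')); print(arm.read_clock(),arm.read_tcp_pos())
E
```

```text
0.49610575392082934 [497.48539392 337.00434675   4.98592708]
0.39438340193050764 [-0.23548368  0.12926711 -0.16491001]
8.9833 [454.30639671  65.23276047  70.0021842 ]
```

View pics/grip.png

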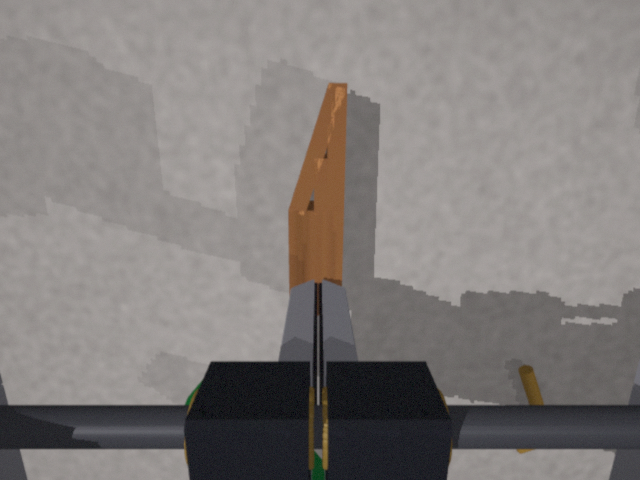

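View pics/pre.png

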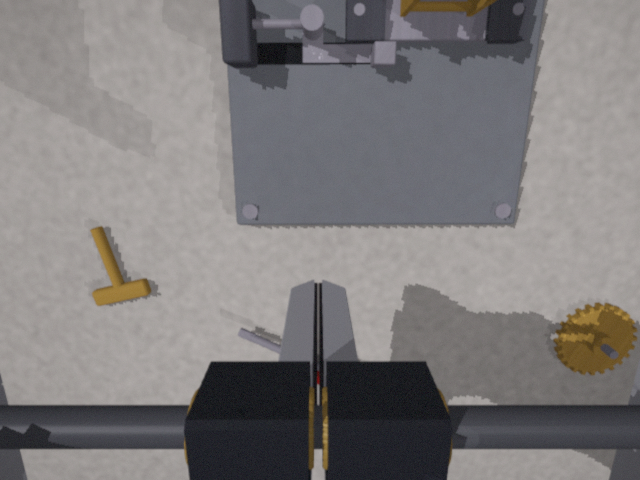

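The fingers closed on nothing: in the grip picture the wedge's end lies just ahead of the fingertips, at about (315,285). I measure how far off I was.

Run:
```python
from h import *
import pickle
# grip picture geometry: TCP (497.5,337,5), yaw -0.003
q,F=pickle.load(open('w_we.pkl','rb'))
E=ext(q,[497.5,337,5],down(-0.003))
print(unproj(q,[[330,84],[347,84],[289,210]],24,E).round(1), unproj(q,[[290,284],[343,284]],24,E).round(1))
print("tcp px",proj(q,[[497.5,337,5]],E), "pads px", proj(q,[[497.5,337,24]],E), R.from_matrix(R.from_quat(down(0)).as_matrix()).as_matrix().round(2).tolist())
arm.goto([430,330,190],down(0))
p,E=wrist(); save(p,'w_we2'); pickle.dump((p,E),open('w_we2.pkl','wb'))
print(arm.read_tcp_pos(),arm.read_ee_rot())
t=cams.snapshot('top');save(t,'top_w2',(130,220,250,340),5)
s=cams.snapshot('scene');save(s,'sc_w2',(400,280,600,400),3)
```

```text
[[592.3 331.6  24. ]
 [592.3 324.4  24. ]
 [537.3 350.4  24. ]] [[500.1 350.8  24. ]
 [500.  324.7  24. ]]
tcp px [[317.97341822 274.36746716]] pads px [[318.02252966 288.77155608]] [[1.0, 0.0, 0.0], [0.0, -1.0, -0.0], [0.0, 0.0, -1.0]]
[430.42203334 327.74195089 189.18853908] [ 9.99998546e-01 -1.21541845e-03 -4.23704286e-04  1.11839552e-03]
```

View pics/w_we2.png

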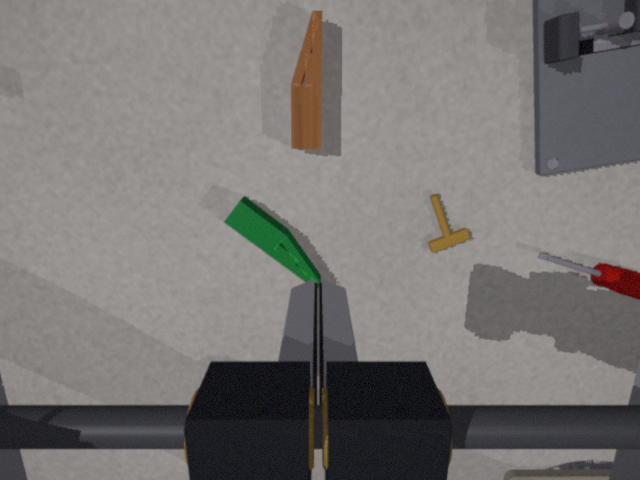

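View pics/top_w2.png

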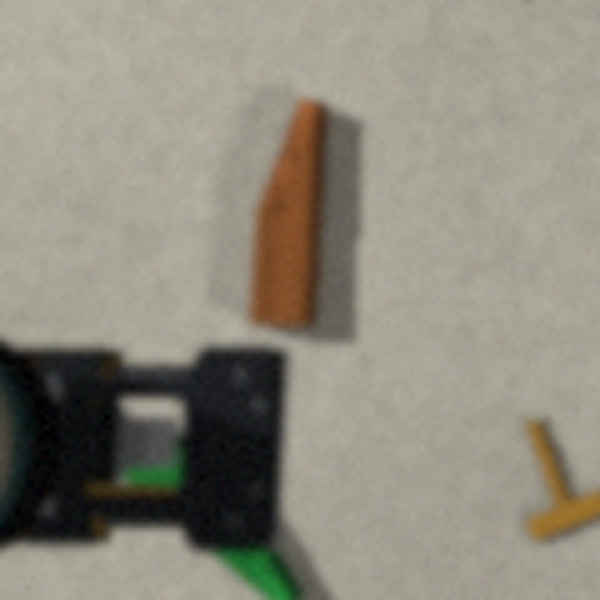

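Run:
```python
from h import *
import pickle
f=cv2.imread('pics/grip.png')[240:400,240:400]; cv2.imwrite('pics/gripc.png',cv2.resize(f,None,fx=4,fy=4,interpolation=cv2.INTER_CUBIC))
p,E=pickle.load(open('w_we2.pkl','rb'))
print(unproj(p,[[313,12],[322,12],[293,84],[292,149],[321,149]],24,E).round(1))
t=cams.snapshot('top')
c=lambda a:(np.array(a)/5+[130,220])
print(unproj(t,[c((302,100)),c((324,102)),c((252,322)),c((310,327))],24).round(1))
print(arm.read_grip_width())
```

```text
[[591.5 331.5  24. ]
 [591.5 324.3  24. ]
 [536.8 348.7  24. ]
 [482.9 350.6  24. ]
 [482.8 324.9  24. ]]
[[591.6 329.8  24. ]
 [590.7 319.   24. ]
 [483.1 348.7  24. ]
 [480.9 320.7  24. ]]
0.40608823581111436
```

View pics/gripc.png

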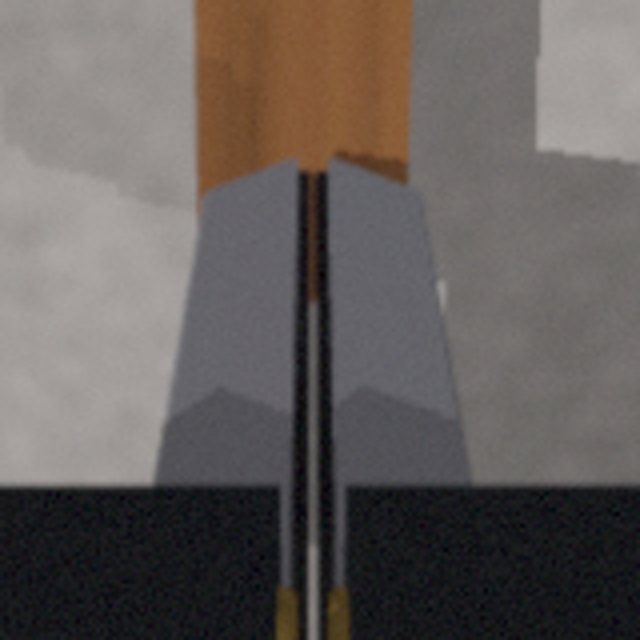

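View pics/sc_w2.png

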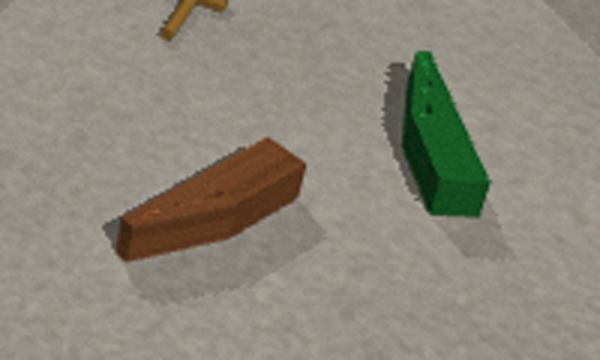

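Every view puts the wedge where I measured it, and through the finger gap I see wood, so the fingers seem to have closed above it. I go back with the gripper open and look from the scene camera.

Run:
```python
from h import *
arm.open_gripper()
arm.goto([502,337,60],down(-0.003))
print(arm.servo_line([502,337,6],feed=100))
print(arm.read_tcp_pos(),arm.read_force(),arm.read_grip_width())
s=cams.snapshot('scene');save(s,'sc_d',(380,220,580,380),4)
p,E=wrist();save(p,'wd')
print(proj(s,[[502,337,6],[502,337+47,6],[502,337-47,6]]).round(), arm.read_clock())
```

```text
False
[502.32227546 337.42241387   6.58765732] [0.31139246 0.82787957 0.3640691 ] 93.89175808263577
[[485. 342.]
 [509. 359.]
 [462. 326.]] 13.2
```

View pics/sc_d.png

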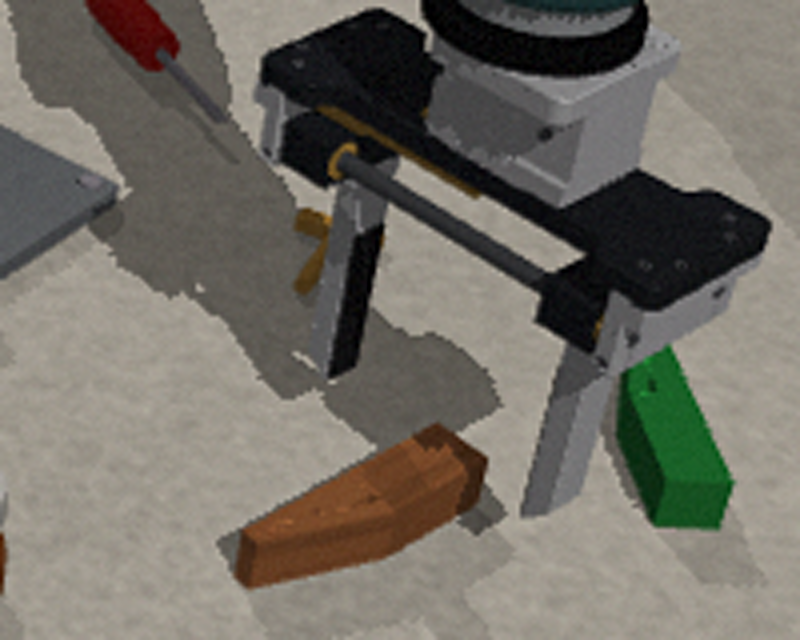

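View pics/wd.png

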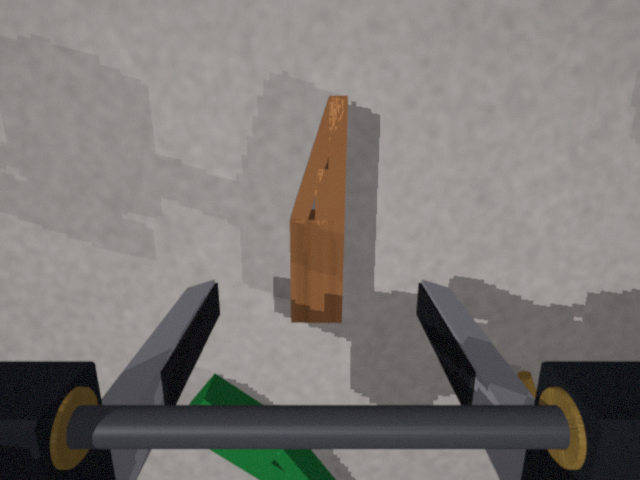

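In the scene crop the fingertips are at (335,375) and (530,515). That is about 12 px above where the reported TCP projects, so they sit some 25–30 mm too high. I probe downward gently to find the true tip height.

Run:
```python
from h import *
try:
    print(arm.servo_line([502,337,-40],feed=30,stop_force=4))
except Exception as e: print(repr(e))
print(arm.read_tcp_pos(),arm.read_force(),arm.read_clock())
s=cams.snapshot('scene');save(s,'sc_e',(380,220,580,380),4)
```

```text
True
[501.85392926 336.92193339 -26.87310543] [-0.35144848 -1.05661688  5.74555837] 14.2417
```

View pics/sc_e.png

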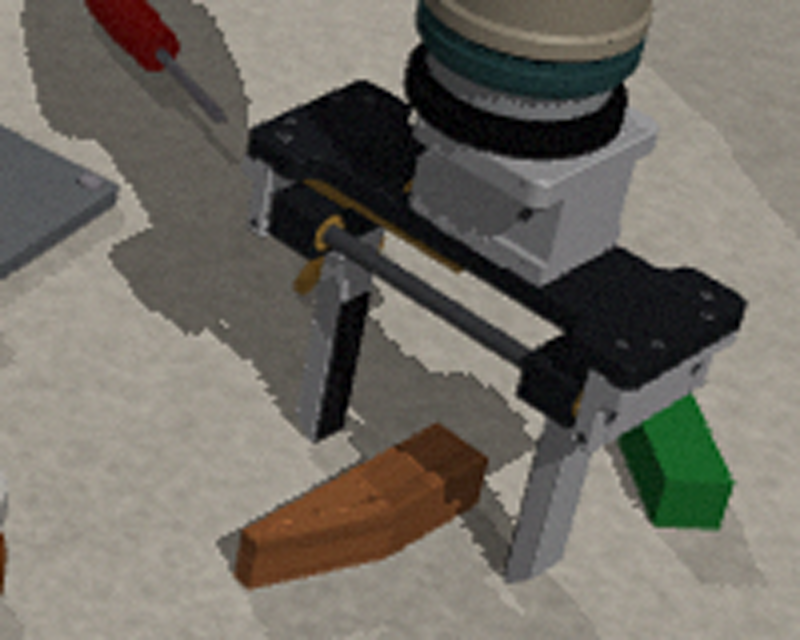

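The bench contact came at a reported z of −26.9. The fingertips therefore sit about 27 mm behind the reported TCP, which agrees with both the scene and wrist images. I apply that offset (commanded z = tip z − 27) and grasp.

```bash
echo 'TIP=27.0' >> h.py
python3 - <<'E'
from h import *
import pickle
arm.servo_line([498,337,4-TIP],feed=60)
arm.close(); print(arm.read_grip_width(),arm.read_tcp_pos())
arm.servo_line([498,337,90],feed=150)
arm.goto(st(-123,64,60-TIP),down(YAW))
print(arm.read_grip_width(),arm.read_force())
p,E=wrist(); save(p,'pre2'); 
pickle.dump((p,E),open('pre.pkl','wb')); print(arm.read_clock(),arm.read_tcp_pos())
E
```

```text
25.63204006555072 [497.99578544 337.04711252 -22.98383371]
25.878799710200777 [-0.47448347  0.53389672  0.39128075]
17.6333 [454.60905395  65.34097931  33.16632704]
```

View pics/pre2.png

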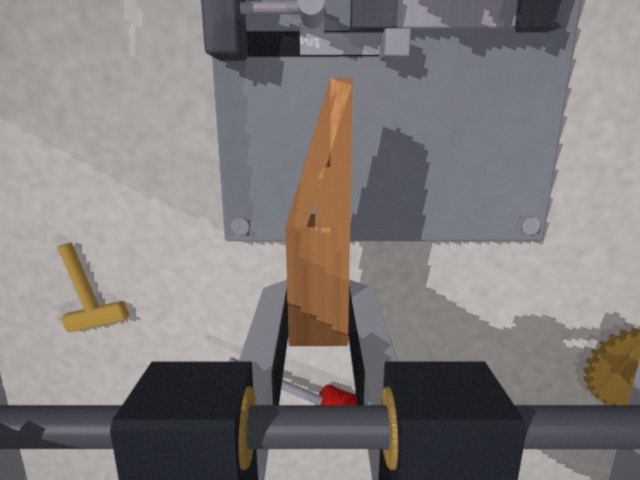

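The wedge is held (opening 25.9 mm) and its straight side is parallel to the tool x axis. I lower it to just above the plate and look again.

Run:
```python
from h import *
import pickle
p,E=pickle.load(open('pre.pkl','rb'))
print("wedge straight side & corners (stand)",inv(unproj(p,[[348,345],[352,80],[331,80],[288,228],[289,345]],80,E)).round(1))
print("plate corners",inv(unproj(p,[[226,241],[544,241]],12,E)).round(1))
print(arm.servo_line(st(-123,64,17.5-TIP),feed=100,stop_force=6))
p,E=wrist(); save(p,'pre3'); save(p,'pre3c',(190,0,450,200),3)
pickle.dump((p,E),open('pre3.pkl','wb')); print(arm.read_clock(),arm.read_tcp_pos(),arm.read_force())
```

```text
wedge straight side & corners (stand) [[-135.9   52.4]
 [ -27.2   53.4]
 [ -27.2   61. ]
 [ -82.9   77.7]
 [-136.    78.3]]
plate corners [[-109.3  118.7]
 [-109.   -64.9]]
True
18.1833 [452.85970344  64.41356367 -11.2085036 ] [-0.66320268 -0.29698854  5.08744261]
```

View pics/pre3c.png

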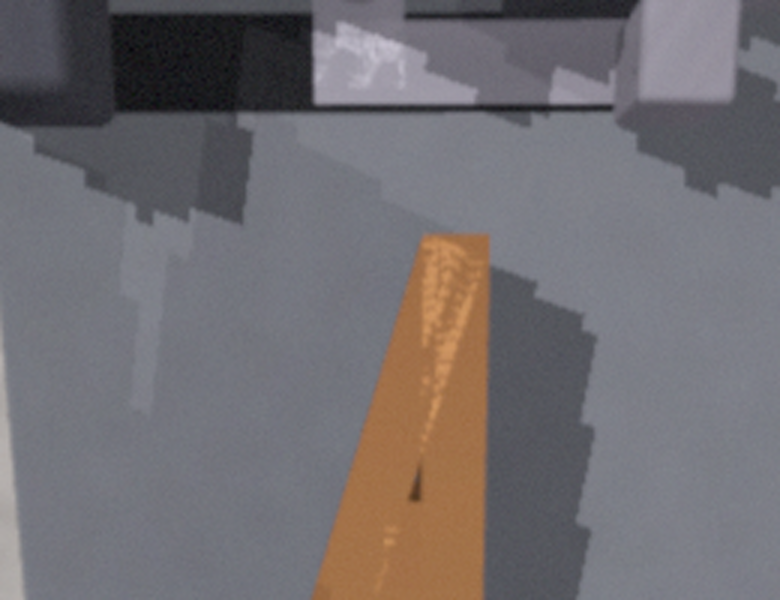

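Run:
```python
from h import *
import pickle
p,E=pickle.load(open('pre3.pkl','rb'))
print("nose",inv(unproj(p,[[403.3,33.3],[435.3,33.3]],30,E)).round(1), "wedge tip L/R",inv(unproj(p,[[331,79],[353.3,79],[351,200]],36,E)).round(1), "shuttle pin-bar edges",inv(unproj(p,[[294.5,34],[325,5]],12,E)).round(1))
print(arm.servo_line(st(-123,62.6,15.8+1-TIP),feed=60), )
arm.servo_line(st(-107,62.6,15.8+1-TIP),feed=80)
p,E=wrist(); save(p,'pre4c',(190,0,450,200),3); pickle.dump((p,E),open('pre4.pkl','wb')); print(arm.read_clock(),arm.read_tcp_pos(),inv(arm.read_tcp_pos()),arm.read_force())
```

```text
nose [[-12.4  34.5]
 [-12.4  22.9]] wedge tip L/R [[-28.5  60.8]
 [-28.5  52.8]
 [-72.9  52.5]] shuttle pin-bar edges [[-9.8 75. ]
 [ 0.7 62.8]]
False
18.8333 [468.72270598  64.4130652  -10.37771819] [-107.58572083   62.55239329] [-0.11196656 -0.09685622 -0.1301533 ]
```

View pics/pre4c.png

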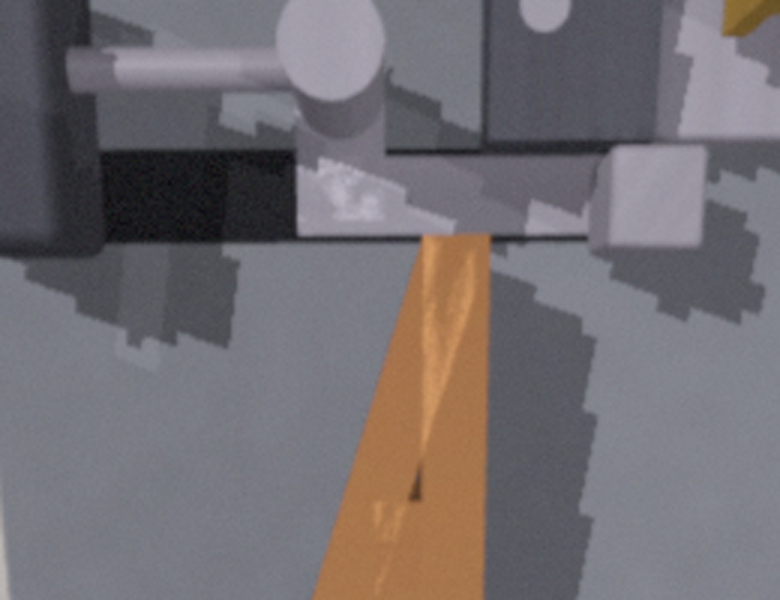

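Run:
```python
from h import *
import pickle
p,E=pickle.load(open('pre4.pkl','rb'))
c=lambda a:(np.array(a)/3+[190,0])
print("rail corner bottom/top",inv(unproj(p,[c((484,140))],27,E)).round(1),"pin top",inv(unproj(p,[c((330,45)),c((277,45)),c((385,45))],42,E)).round(1),"tip L/R, rear R",inv(unproj(p,[c((421,236)),c((490,236)),c((484,600))],36.5,E)).round(1))
```

```text
rail corner bottom/top [[ 0.  50.5]] pin top [[ 7.6 69.1]
 [ 7.6 75. ]
 [ 7.7 62.9]] tip L/R, rear R [[-11.9  58.5]
 [-11.9  50.2]
 [-56.5  49.9]]
```

In this camera's frame the rail face is at y 50.5, the wedge's straight side at 50.2 and the pin's inner side at 62.9. I shift the wedge by +1.4 mm and drive it.

Run:
```python
from h import *
z=15.8+1-TIP
arm.servo_line(st(-107,64,z),feed=30)
for x,f in [(-85,50),(-60,50),(-40,50),(-28,40)]:
    r=arm.servo_line(st(x,64,z),feed=f,stop_force=20)
    print(r,inv(arm.read_tcp_pos()).round(1),arm.read_tcp_pos()[2].round(1),np.round(arm.read_force(),1),round(arm.read_grip_width(),1))
    if r: break
p,E=wrist(); save(p,'drv'); print(arm.read_clock())
```

```text
False [-85.2  64. ] -10.3 [ 0.5  0.1 -0.1] 25.9
False [-59.4  63.7] -10.2 [ 0.4 -2.  -2.7] 25.5
False [-38.8  63.9] -10.2 [ 0.1 -3.3 -2. ] 25.8
False [-26.8  64. ] -10.0 [ 1.9 -2.2 -2.1] 26.1
21.375
```

View pics/drv.png

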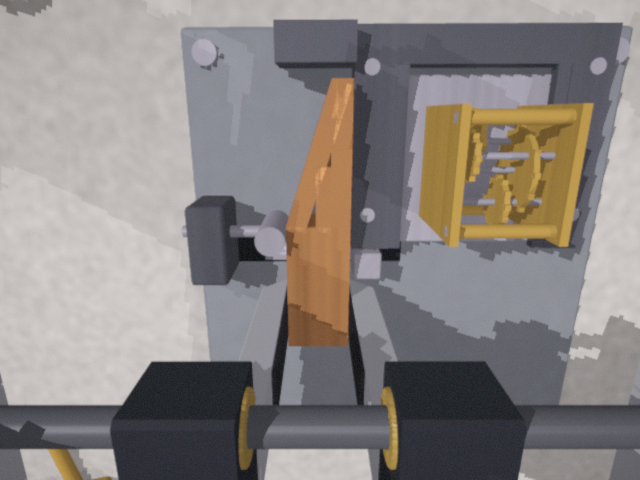

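The pin at (270,237) rides on the heel just past the taper corner at (290,228), and the nose at (368,265) is clear of the mouth. I lower slightly, release, retreat and look.

Run:
```python
from h import *
import pickle
arm.servo_line(st(-27,63.3,15.8-TIP),feed=20,stop_force=6)
arm.open_gripper(); arm.wait(0.2)
arm.servo_line(st(-30,63,90-TIP),feed=150)
arm.goto(st(-70,30,170),down(YAW))
p,E=wrist(); save(p,'rel'); save(p,'relc',(150,0,450,225),2.6); pickle.dump((p,E),open('rel.pkl','wb')); print(arm.read_clock(),arm.read_grip_width())
```

```text
24.2 93.79534157209832
```

View pics/relc.png

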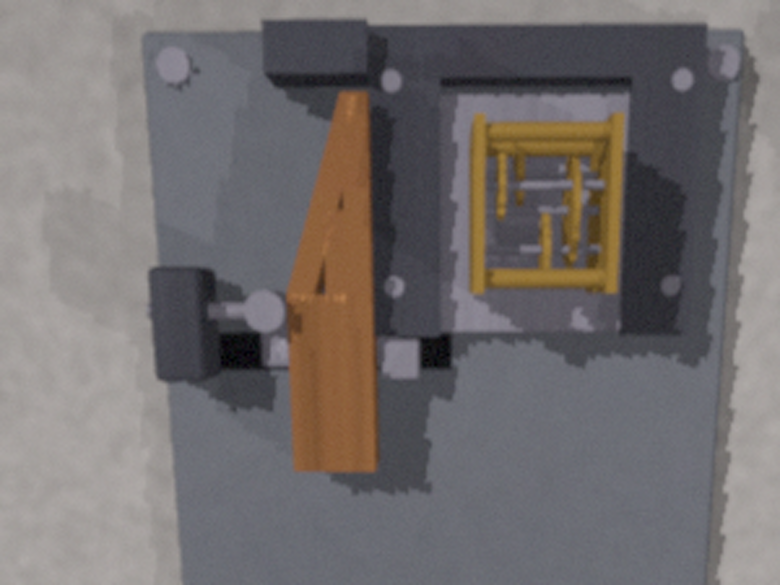

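Run:
```python
from h import *
import pickle
p,E=pickle.load(open('rel.pkl','rb'))
c=lambda a:(np.array(a)/2.6+[150,0])
print("pin",inv(unproj(p,[c((265,310))],42,E)).round(1),"nose",inv(unproj(p,[c((385,358)),c((420,358))],30,E)).round(1),"rail",inv(unproj(p,[c((375,333))],27,E)).round(1))
m=inv(unproj(p,[c((473,115)),c((620,113)),c((472,290)),c((616,290))],64,E)); print("mov",m.round(1),m.mean(0))
print("wedge tip,end",inv(unproj(p,[c((355,92)),c((335,470))],36,E)).round(1))
t=cams.snapshot('top'); c2=lambda a:(np.array(a)/6+[415,235])
print(unproj(t,[c2(a) for a in ((70,88),(408,77),(442,437),(95,447))],14).round(1))
```

```text
pin [[ 8.2 81.3]] nose [[-6.5 46.2]
 [-6.5 35.2]] rail [[ 1.  49.3]]
mov [[ 58.4  20.3]
 [ 58.9 -18.8]
 [ 13.8  20.1]
 [ 13.8 -19.9]] [36.24058245  0.41214302]
wedge tip,end [[ 68.6  53.5]
 [-40.8  62.3]]
[[ 574.1 -252.9   14. ]
 [ 579.9 -394.    14. ]
 [ 432.  -402.    14. ]
 [ 427.1 -259.7   14. ]]
```

The catch is held open by about 12.8 mm (pin at y 81.3, nose inner side at 35.2), and the wedge alone holds it. Now I grip the movement with the tips above the wedge's top and draw it out.

Run:
```python
from h import *
import pickle
z=41-TIP; y=0.4
arm.goto(st(36,y,85-TIP),down(YAW))
print(arm.servo_line(st(36,y,z),feed=100,stop_force=8))
arm.close(); print(arm.read_grip_width(),inv(arm.read_tcp_pos()),np.round(arm.read_force(),1))
for x in (20,-20,-60):
    r=arm.servo_line(st(x,y,z),feed=80,stop_force=20)
    print(r,inv(arm.read_tcp_pos()).round(1),np.round(arm.read_force(),1),round(arm.read_grip_width(),1))
    if r: break
p,E=wrist(); save(p,'out'); s=cams.snapshot('scene');save(s,'out_s',(240,200,440,340),4); print(arm.read_clock(),arm.read_tcp_pos())
```

```text
False
39.65760137605291 [35.97338541  0.28906738] [-0.2  0.  -0.1]
False [18.3  0.5] [-4.1 -0.2  5. ] 40.5
False [-21.1   0.3] [-5.7 -0.6  4.6] 39.6
False [-61.1   0.4] [-4.4 -0.6  4.2] 39.4
28.1417 [524.58588676  10.45559127  13.97378225]
```

View pics/out.png

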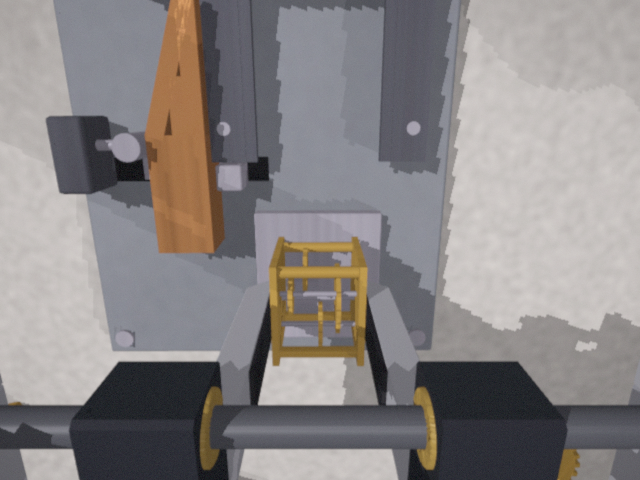

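View pics/out_s.png

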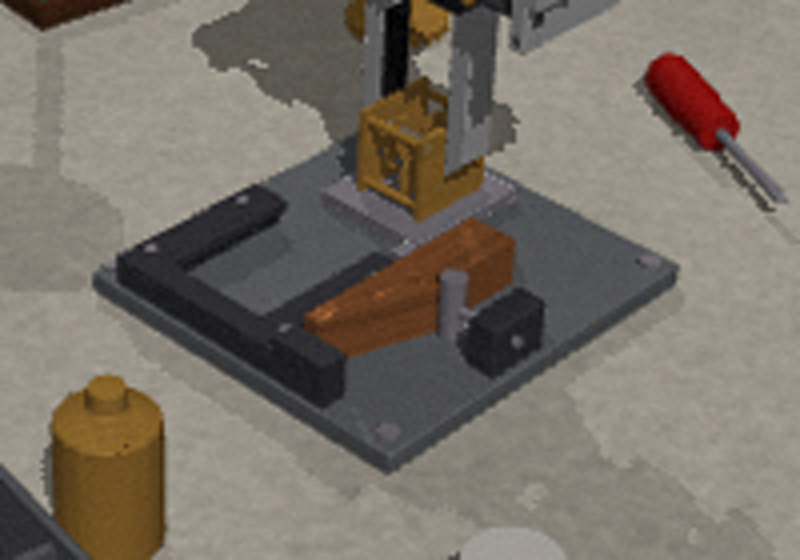

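The carrier is out, with its plate's leading edge at row 210 clear of the nose at (232,175). The wedge still props the catch. Now I lift and carry the movement to the tray.

Run:
```python
from h import *
arm.servo_line(st(-62,0.4,100-TIP),feed=120)
print(arm.read_grip_width(),np.round(arm.read_force(),1))
arm.goto([503,-327,100-TIP],down(0.04))
p,E=wrist(); save(p,'tr1'); s=cams.snapshot('scene');save(s,'tr1s',(180,100,380,240),4)
print(arm.read_grip_width(),np.round(arm.read_force(),1),arm.read_clock(),arm.read_tcp_pos())
```

```text
39.69949822034447 [ 0.  -0.2 -3. ]
39.464481248123356 [ 0.8 -0.2 -3.5] 30.1583 [ 504.22307958 -324.39495497   72.9922879 ]
```

View pics/tr1.png

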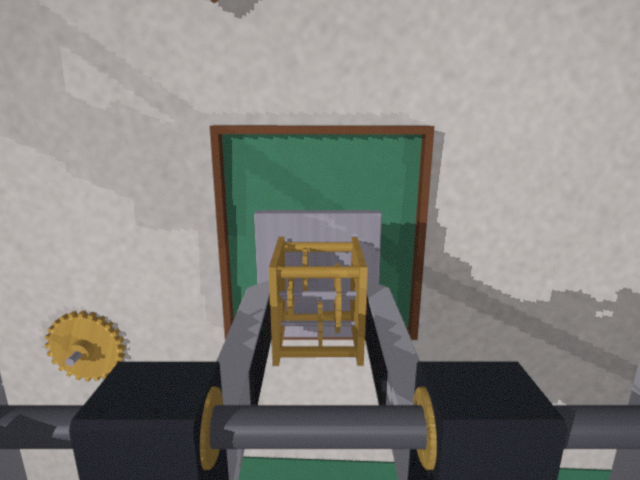

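View pics/tr1s.png

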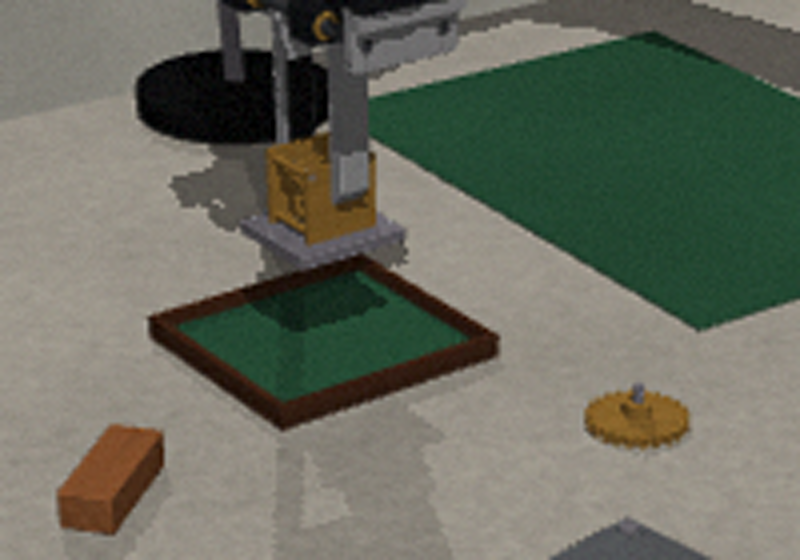

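Run:
```python
from h import *
p,E=wrist()
c=unproj(p,[[212,127],[433,127],[226,339],[418,339]],14,E); print(c.round(1),c.mean(0))
x,y=np.clip(c.mean(0)[:2],[498,-332],[508,-322])
arm.servo_line([x,y,37-TIP],feed=100)
print(np.round(arm.read_force(),1),arm.read_tcp_pos())
print(arm.servo_line([x,y,31-TIP],feed=15,stop_force=2.5),arm.read_tcp_pos(),np.round(arm.read_force(),1))
s=cams.snapshot('scene');save(s,'tr2s',(180,100,380,240),4);print(arm.read_clock(),arm.read_grip_width())
```

```text
[[ 576.  -255.2   14. ]
 [ 582.  -392.5   14. ]
 [ 427.5 -260.9   14. ]
 [ 433.6 -400.    14. ]] [ 504.77359232 -327.17218547   14.        ]
[-0.1  0.6 -3.4] [ 505.21810335 -327.34216411   10.31687097]
True [ 505.45896516 -327.66232921    6.91526468] [ 0.3 -0.6  5. ]
31.375 39.98831065351871
```

View pics/tr2s.png

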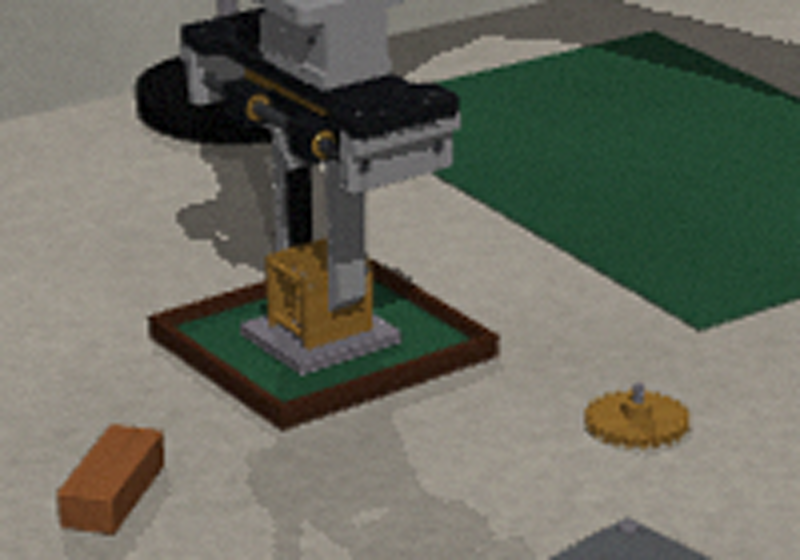

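Contact came at the expected height: the carrier is 7 mm lower than it was on the stand and sits flat on the floor. I release, retreat and check.

Run:
```python
from h import *
arm.open_gripper(); arm.wait(0.2)
x,y,z=arm.read_tcp_pos()
arm.servo_line([x,y,110],feed=120)
arm.goto([430,-327,190],down(0.04))
p,E=wrist(); save(p,'fin'); 
arm.goto([420,-250,250],down(0.04))
s=cams.snapshot('scene');save(s,'fin_s',(140,130,460,370),2.5); t=cams.snapshot('top'); save(t,'fin_t',(230,140,500,340),2.9)
print(arm.read_clock(),np.round(arm.read_force(),1))
```

```text
34.7 [-0.6  0.1  0.3]
```

View pics/fin.png

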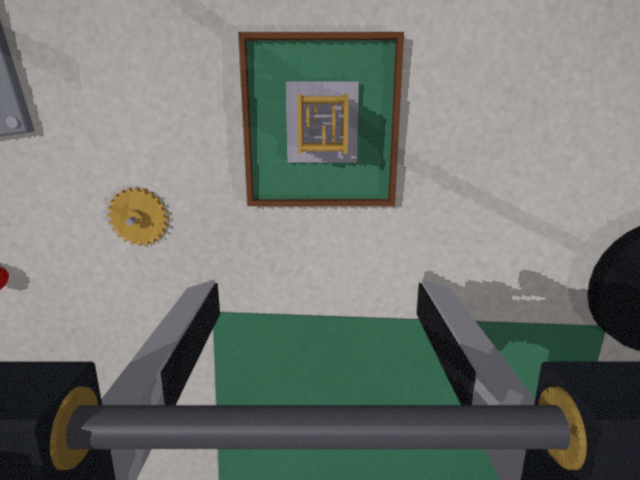

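View pics/fin_s.png

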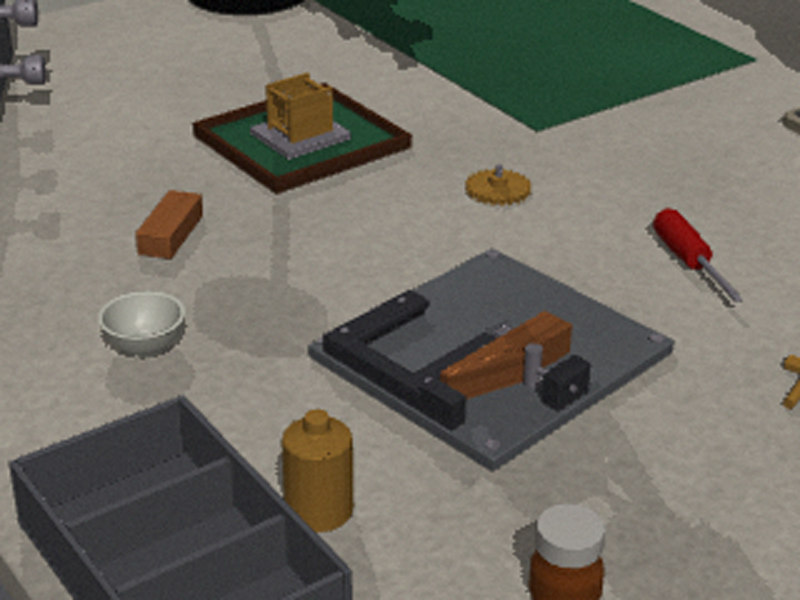

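View pics/fin_t.png

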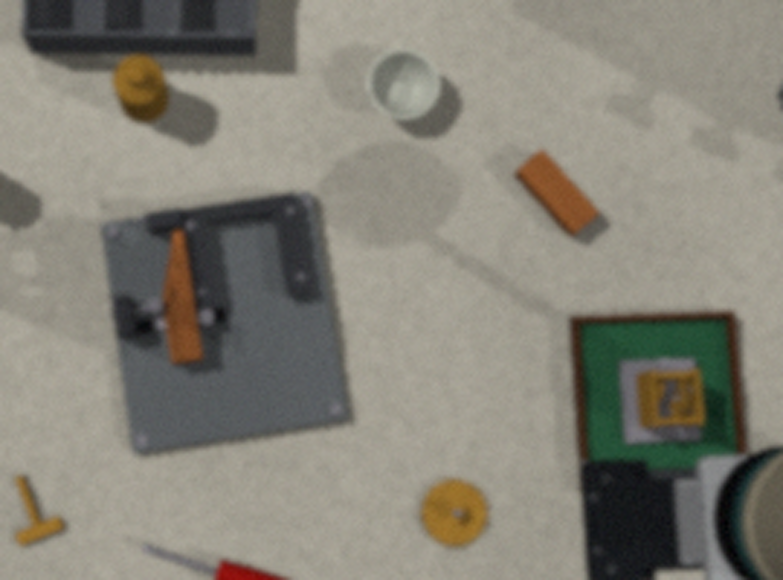

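The movement stands upright in the middle of the tray (wrist view (323,122), tray spanning 240–403 × 33–206). The wedge sits in its lane with the pin held out, and the bystanders have not moved. I hand the job in.

```bash
python3 -c "
from plant import arm
arm.sign_off(); print(arm.read_clock())"
```

```text
the job is handed in; nothing more can be done
the job is handed in; nothing more can be done
```

The job is handed in at about 35 s on the robot's clock. The wedge holds the catch open and the movement stands in the tray. The interface gave no verdict, so the results below are from my own measurements.

**What I did:** I drove the brown wedge along the rail and released it. I measured the catch open by about 12.8 mm with nothing but the wedge holding it. I then gripped the movement across its brass plates and slid it out past the catch. I lowered it into the tray until it touched the floor, then let go.

**Last checks:** The final pictures show the movement upright and near the tray's centre. The wedge was still in its lane with the pin pushed out, and the other things looked unmoved. I checked these by eye, without measuring the catch or the bystanders' positions again.

**What failed or disagreed:**
- **Missed grasp:** My first grasp of the wedge closed on nothing, because the fingertips sit about 27 mm behind the reported TCP. A gentle touch on the bench showed this, and I corrected for it from then on.
- **Position offsets:** Camera and arm positions differed by 1–2 mm across the lane. I corrected the wedge's position from close views before driving it.

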